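# Fold the nutcracker and the egg slicer shut and put them in their sloping case

## Task

Put the two hinged kitchen tools away in the sloping wooden case: fold the nutcracker's arms fully together and shut the egg slicer's wire frame flat on its base, then lay each tool right side up in its own bay, lengthwise and either way round - the nutcracker in the narrow bay, the slicer in the wide one. Do not drop them: hold each tool tilted to match the slope of the case and let go only when it lies flat on the floor of its bay. Leave the jars and the pepper mill standing where they are.

Things in the scene. Friction and masses are not known exactly. Their poses are not given: they have to be found in the camera images.
- nutcracker: steel lever nutcracker lying flat: two straight arms joined by a pin at one end. Folded it is 160 mm long, 26 mm wide at the pin end (24 mm over the two arms side by side), 20 mm high; arms 11 mm wide each. Origin: underside, 3 mm from the middle of the folded tool, midway between its arms. Axes belong to the fixed arm: z up, the pin is at x = +70 mm, y = 0, the arms run from it towards -x to x = -77 mm; the fixed arm lies at y = -12 to -1 mm. About 0.2 kg in all.
- nutcracker_arm (a joint): angle (rad) of the nutcracker's other arm about the upright pin: 0 = folded against the fixed arm (it then lies at y = +1 to +12 mm), larger = its free end swung out towards +y; at most 0.9. Light friction, no spring: squeezing both arms together from outside near the pin folds it.
- nutcracker_pin (a point): centre of the nutcracker's hinge pin, 10 mm above its underside
- egg_slicer: egg slicer: white block base 122 x 54 x 30 mm (x, y, z) with a hinged aluminium wire frame on top; 39 mm high with the frame shut. Origin: centre of the base's underside; z up, x lengthwise, roughly away from the robot; the hinge end is at -x, nearest the robot. The base has plain sides and can be gripped across its 54 mm width. About 0.26 kg in all.
- slicer_frame (a joint): angle (rad) of the slicer's wire frame: 0 = shut flat on the base, 1.57 = upright, at most 1.9 (leaning back beyond the hinge end). It opens upward from the +x end; light friction holds it wherever it is left, so it must be swung all the way down; no spring.
- slicer_hinge (a point): middle of the frame's hinge line on the base, at x = -57 mm, z = 31 mm of the slicer; the hinge line runs along the slicer's y
- slicer_bar (a point): middle of the outer face of the bar at the frame's free end, 112 mm from the hinge; frame 118 mm long, 50 mm wide, 8 mm thick (its outer face, on top when shut, is 8 mm from the hinge plane). Press or push here
- case_tray: tray of the fixed wooden case, 196 x 200 mm, sloping 0.52 rad (30 degrees), its low end towards the left and somewhat towards the robot. Origin: centre of the tray floor, 69 mm above the worktop. x points up the slope, y across the slope, ahead and to the left, z square off the floor. Tray and bay walls are 16 mm high; the side walls of both bays are cut away in the middle (from x = -45 to +45 mm) so that fingers have room there.
- narrow_bay (a point): centre of the floor of the narrow bay, the farther one (at tray y = +50 mm), inside 176 mm along the tray's x and 40 mm wide; for the nutcracker. Axes as the tray's. Wall cabinets hang behind and above it (fronts at about x = 0.57 m, undersides about 0.45 m above the worktop): keep the wrist clear of them.
- wide_bay (a point): centre of the floor of the wide bay, the nearer one (at tray y = -45 mm), inside 138 mm along the tray's x and 66 mm wide; for the egg slicer. Axes as the tray's
- salt_jar: spice jar, 41 mm across, 105 mm high, standing near the pin end of the nutcracker; bystander; origin under its centre
- spice_jar: spice jar, 41 mm across, 105 mm high, standing beyond the egg slicer's free (+x) end; bystander; origin under its centre
- pepper_mill: brown wooden pepper mill, 58 mm across, 170 mm high, at the back; bystander; origin under its centre
- honey_jar: jar with black lid, 63 mm across, 94 mm high, at the back; bystander; origin under its centre
- jam_jar: jar of jam, 69 mm across, 99 mm high, on the left; bystander; origin under its centre
Mind the look-alikes: they are no part of the job. Of the things that look like the nutcracker, the larger one is meant.

How it is judged (in metres and radians):
On the way, in this order (a step that is already met when the one before it is completed fails the run):
1. one of the tools, folded shut, lies flat in its bay while the gripper still holds it (((distance between nutcracker and narrow_bay below 0.015 m and angle between the x axis of nutcracker and the x axis of case_tray, either way round below 0.14 rad and angle between the z axis of nutcracker and the z axis of case_tray, either way round below 0.1 rad and value of joint nutcracker_arm below 0.13 rad and contact force between the fingers and nutcracker above 0.5 N) or (distance between egg_slicer and wide_bay below 0.015 m and angle between the x axis of egg_slicer and the x axis of case_tray, either way round below 0.14 rad and angle between the z axis of egg_slicer and the z axis of case_tray, either way round below 0.1 rad and value of joint slicer_frame below 0.13 rad and contact force between the fingers and egg_slicer above 0.5 N))), for 0.1 s.
2. the other tool too, folded shut, lies flat in its bay while the gripper still holds it, the first one still in its own ((((distance between nutcracker and narrow_bay below 0.015 m and angle between the x axis of nutcracker and the x axis of case_tray, either way round below 0.14 rad and angle between the z axis of nutcracker and the z axis of case_tray, either way round below 0.1 rad and value of joint nutcracker_arm below 0.13 rad and contact force between the fingers and nutcracker above 0.5 N) and distance between egg_slicer and wide_bay below 0.015 m and angle between the x axis of egg_slicer and the x axis of case_tray, either way round below 0.14 rad and angle between the z axis of egg_slicer and the z axis of case_tray, either way round below 0.1 rad and value of joint slicer_frame below 0.13 rad) or ((distance between egg_slicer and wide_bay below 0.015 m and angle between the x axis of egg_slicer and the x axis of case_tray, either way round below 0.14 rad and angle between the z axis of egg_slicer and the z axis of case_tray, either way round below 0.1 rad and value of joint slicer_frame below 0.13 rad and contact force between the fingers and egg_slicer above 0.5 N) and distance between nutcracker and narrow_bay below 0.015 m and angle between the x axis of nutcracker and the x axis of case_tray, either way round below 0.14 rad and angle between the z axis of nutcracker and the z axis of case_tray, either way round below 0.1 rad and value of joint nutcracker_arm below 0.13 rad))), for 0.1 s.
At the end, for the whole second after the job is handed in: the nutcracker lies at rest in the narrow bay and the egg slicer in the wide bay, each with its origin within 15 mm of the centre of the bay floor, right side up, lengthwise within 0.14 rad (either way round), flat on the sloping floor within 0.10 rad, and folded to less than 0.13 rad (distance between nutcracker and narrow_bay below 0.015 m and angle between the x axis of each of nutcracker, egg_slicer and the x axis of case_tray, either way round below 0.14 rad and angle between the z axis of each of nutcracker, egg_slicer and the z axis of case_tray, either way round below 0.1 rad and value of joint each of nutcracker_arm, slicer_frame below 0.13 rad and distance between egg_slicer and wide_bay below 0.015 m and linear speed of each of nutcracker, egg_slicer below 0.02 m/s); the robot touches nothing.
It fails at once if a bystander (jar or mill) is pushed more than 30 mm or tipped over (distance of any of salt_jar, spice_jar, pepper_mill, honey_jar, jam_jar from where it was at the start of the episode above 0.03 m or angle between any of salt_jar, spice_jar, pepper_mill, honey_jar, jam_jar's own z axis and vertical above 0.5 rad).
It also fails if it takes over 72 s, if anything falls off the work surface, if the arm or the gripper's body presses on something with over 40 N, if the wrist force passes 120 N, or if a joint passes its speed limit or range.

## Robot

A 7-joint arm with a two-finger parallel gripper is mounted at the origin on a cart in front of the work surface, level with it; the furniture and walls round the work are solid. World frame = base frame: x ahead of the robot, y to its left, z up, the work surface at z = 0. Lengths are in mm, angles in rad, forces in N, time in s.
With the tool pointing down it reaches from about 400 to 900 mm from the base axis. Payload 5.6 kg.
Tool frame: the origin (TCP) lies where the fingers leave the gripper's body, on its centre line; the fingertips stand 88 mm ahead of it and the grasp point (between the pads) lies 69 mm ahead of it; z points along the fingers, y is the line along which they close (so a half turn about z gives the same grasp; the last joint's range is limited). The gripper opens to 92 mm and grips with 3 to 60 N. Pads are 20 mm wide; open, the fingers measure 128 mm over their backs; the gripper's body (75 mm by 189 mm) begins 69 mm behind the grasp point.
Start: joints at [-1.252, 0.468, -0.012, 1.603, 0.006, 1.071, -0.056], TCP at [230.11, 607.91, 302.692] pointing down, gripper open.
Joint ranges: [-2.53, 2.53], [-0.31, 2.02], [-1.57, 1.55], [0.28, 2.44], [-1.29, 4.43], [0.15, 1.84], [-2.92, 2.92]. Speed limits (rad/s): [2.57, 2.57, 3.14, 3.14, 3.14, 3.14, 3.14].

## Interface

Orientations are given as a rotation vector (axis times angle).
In Python, from rig import robot, imaging gives the robot as it stands. The module is installed in compiled form; this text tells all that it offers.
- The arm moves only by the tool servo_tool, never from a script. Its argument "targets" is a list of rows, each a list of 3 entries, a list of its own where there are three numbers: the turn, a rotation vector about the tool's x, y, z each as a share of 60 degrees, from -1 to 1, then the shift along the tool's x, y, z each as a share of 300 mm, from -1 to 1, then the gripper's target within -1 to 1 (shut at 1, half-way at 0, fully open at -1). In form: [[[wx, wy, wz], [tx, ty, tz], grip], ...]. A call has 1 to 20 rows; each row shifts and turns the commanded pose from where the row before left it, along the tool's axes as they then stand; what a row does not reach is not made up. A row lasts 1/10 s, in which the tool goes at most 50 mm and 8.59 degrees, less where a joint would pass 70% of its speed; a pose out of reach is approached as far as the arm can. A call with a number of a shift or a turn outside -1 to 1 is refused whole. A call with a gripper value outside its range is refused whole. The fingers move at their own pace and stop on an object; "squeeze" is the grip in N (left out, the last holds). Time passes only in rows, so rows that do not move let the fingers close. It gives the time, the measured TCP pose, the force, the opening and the grip force at its end, in the units of the state.
- robot.get_state(): the state, without advancing time (a new reading comes with each control period).
- imaging.get_image(name): name is "scene" or "top" or "wrist"; returns the picture (420x560x3 uint8, red, green, blue); there is no depth.
- imaging.camera_info(name): a dict with "K" (3x3 intrinsics, pixels), "position" and "attitude" of the camera in the world; the wrist camera has in their place "T_tool_cam" (4x4, takes a point from camera to tool coordinates, whose origin is the TCP and whose axes are the flange's). Camera axes: x right, y down, z forward; pixel columns grow to the right and rows downward; lengths in mm; the calibration is good to about 2 mm. A picture is of the moment at which its call begins: read the wrist's pose just before it. camera_info takes no time and is no camera call.
- robot.sign_off(): hands the job in; it is judged then, once.
Trained networks look in the newest picture that a camera, given by its name, has taken for a name from the list of things; names that differ only in an ending like _2 or _b are one class to them, and where a whole thing is asked for, a point or a joint stands for the part that bears it (a point fixed in the world has none). Each returns a list of dicts, best first, with "conf" (0 to 1); they miss things now and then, are a little off and sometimes report something else, mostly with a low value. They report only what shows in the picture. A call takes as long as a camera call. They do not tell look-alikes from the thing itself.
- imaging.look_for(target, camera): "extent" ([left, top, width, height] in pixels, round what is visible of it).
The state is a dict: "t": time; "qpos": joint angles; "qd": joint speeds; "joint_efforts": joint torques, N m; "position": TCP position; "tool_rot": TCP orientation; "ft_force": force on the tool from outside, world axes, zero at the start; "torque": the same for the moment, N m; "opening": finger opening in mm; "gripper_force": force on a finger pad.
Only numpy, scipy, OpenCV 4.12 (cv2) and the standard library are available. Lean on these libraries where they do the work, as an engineer would, in place of code of your own. Each camera call takes 0.05 s, during which the arm holds its last target. There are 200 camera calls.

## Working session

There is one attempt and no reset: what is moved stays moved. The work goes in short steps, Python scripts to look and compute and a tool call to move; the robot and the scene stay as the last step left them, time stands still between calls to the robot, and variables do not carry over. Pictures are saved under pics/ and viewed, at most 10 in all, crops included, and the job is handed in when it is done.

Besides the shell and the picture viewer there is one more tool, called after ">>>" as a command line: name --argument value ..., lists and objects as JSON in quotes. servo_tool: Moves the arm, as the interface text tells. Shift numbers are shares of 300 mm and turn numbers shares of 60 degrees, none past 1 either way. Its arguments: {"type":"object","properties":{"targets":{"type":"array"},"squeeze":{"type":"number"}},"required":["targets"]}

```bash
mkdir -p pics; cat > h.py <<'E'
import numpy as np, cv2
from scipy.spatial.transform import Rotation as R
from rig import robot, imaging
def cam(name, st=None):
    i=imaging.camera_info(name); K=np.array(i["K"])
    if name=="wrist":
        st=st or robot.get_state(); T=np.eye(4); T[:3,:3]=R.from_rotvec(st["tool_rot"]).as_matrix(); T[:3,3]=st["position"]
        T=T@np.array(i["T_tool_cam"])
        return K,T[:3,:3],T[:3,3]
    a=np.array(i["attitude"]); 
    Rm=a if a.shape==(3,3) else R.from_rotvec(a).as_matrix()
    return K,Rm,np.array(i["position"])
def px2w(c,u,v,z):
    K,Rm,p=c; d=Rm@np.linalg.inv(K)@np.array([u,v,1.]); return p+d*(z-p[2])/d[2]
def w2px(c,P):
    K,Rm,p=c; q=(np.atleast_2d(P)-p)@Rm; q=q@K.T; return q[:,:2]/q[:,2:]
def snap(name,fn):
    st=robot.get_state(); im=imaging.get_image(name); cv2.imwrite("pics/"+fn,im[:,:,::-1]); return cam(name,st),im
E
python3 - <<'E'
from h import *
print(robot.get_state())
for n in("scene","top","wrist"): print(n,imaging.camera_info(n))
for n in("top","scene"):
    snap(n,n+"1.png")
    for t in("nutcracker","egg_slicer","case_tray","salt_jar","slicer_frame","jam_jar"):
        print(n,t,[(np.round(d["extent"]).tolist(),round(d["conf"],2)) for d in imaging.look_for(t,n)][:3])
E
```

```text
{'t': 0.0, 'qpos': array([-1.25204439,  0.46837497, -0.01161975,  1.603588  ,  0.00599353,
        1.07139034, -0.05632772]), 'qd': array([-9.09888364e-04,  7.65550618e-05,  1.40854056e-03,  9.10292152e-05,
        9.79623793e-04, -5.22403850e-04, -1.54246872e-03]), 'joint_efforts': array([-2.02897581e-05, -5.20559120e+01, -1.25715678e-02, -2.43751180e+01,
       -5.66309772e-02,  1.70438911e-02,  1.66824743e-04]), 'position': array([229.94212164, 607.52803678, 301.75639419]), 'tool_rot': array([-5.65231832e-01, -3.09011838e+00,  2.69205525e-03]), 'ft_force': array([ 0.71525084, -0.51144394, -0.31008353]), 'torque': array([-0.02209654,  0.0285307 ,  0.05212683]), 'gripper_force': 0.0, 'opening': 92.14885197828556}
scene {'K': array([[456.35170907,   0.        , 283.00216104],
       [  0.        , 456.35170907, 208.51279268],
       [  0.        ,   0.        ,   1.        ]]), 'position': array([ 182.73747276, -578.21712183, 1155.10460307]), 'attitude': array([-2.51495478,  0.61844567, -0.17218036])}
top {'K': array([[546.66765156,   0.        , 274.73388845],
       [  0.        , 
[... 801 characters left out ...]
.0, 14.0], 0.66), ([188.0, 228.0, 23.0, 26.0], 0.57)]
top egg_slicer [([189.0, 210.0, 27.0, 41.0], 0.77)]
top case_tray [([238.0, 192.0, 61.0, 74.0], 0.95)]
top salt_jar [([386.0, 174.0, 25.0, 22.0], 0.8)]
top slicer_frame [([187.0, 232.0, 21.0, 20.0], 0.56)]
top jam_jar [([127.0, 248.0, 27.0, 29.0], 0.95)]
scene nutcracker [([306.0, 328.0, 59.0, 37.0], 0.97), ([274.0, 271.0, 22.0, 48.0], 0.83)]
scene egg_slicer [([212.0, 138.0, 40.0, 46.0], 0.89)]
scene case_tray [([216.0, 179.0, 91.0, 58.0], 0.93)]
scene salt_jar [([371.0, 304.0, 19.0, 31.0], 0.79)]
scene slicer_frame [([212.0, 137.0, 18.0, 39.0], 0.75)]
scene jam_jar [([171.0, 112.0, 27.0, 34.0], 0.76), ([374.0, 302.0, 17.0, 31.0], 0.69)]
```

```bash
cd pics; ls; python3 -c "
import cv2
for n in('top1','scene1'): cv2.imwrite(n+'b.png',cv2.resize(cv2.imread(n+'.png'),(800,600),interpolation=cv2.INTER_CUBIC))"
```

```text
scene1.png
top1.png
```

View pics/top1b.png

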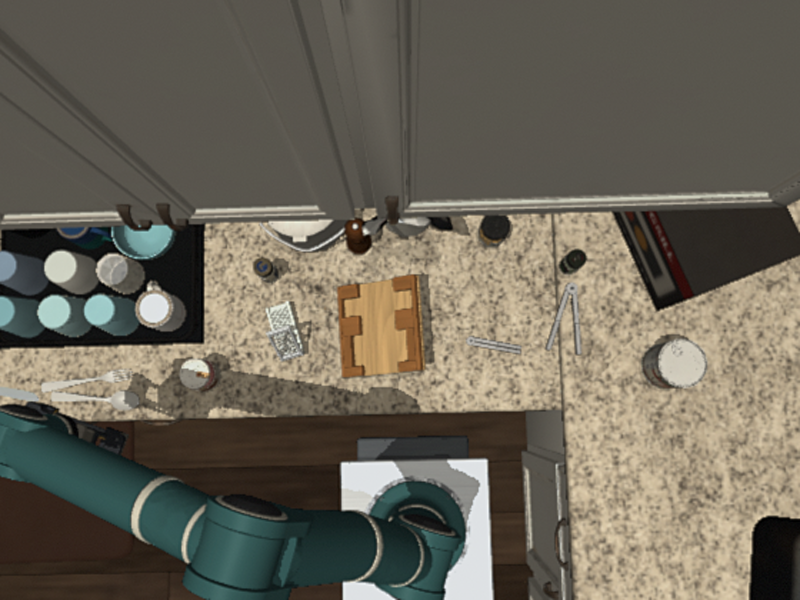

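View pics/scene1b.png

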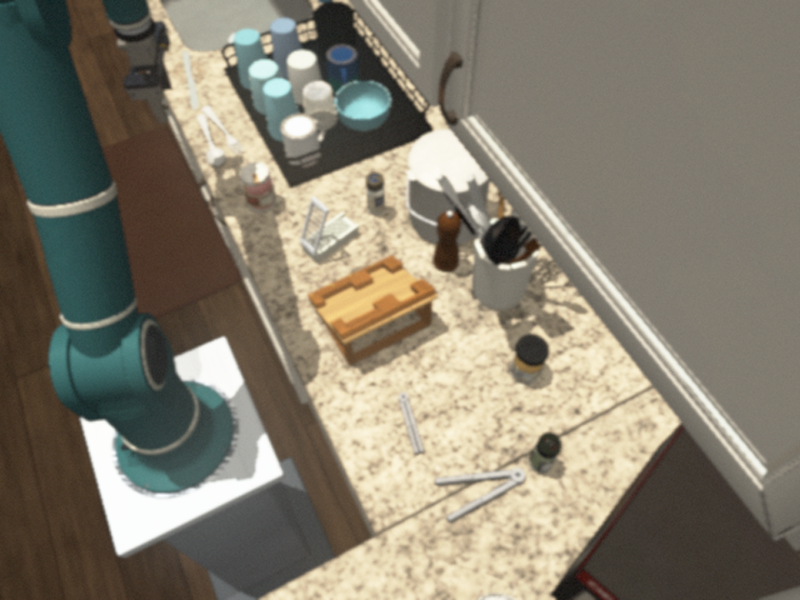

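The top view (800x600 scale) shows the nutcracker with its pin at (572,288) and arm ends at (549,348) and (578,353). The small look-alike is at (495,345). The case is centred at (380,327), and the slicer is around (285,330) with its frame up. The scene view agrees.

```bash
python3 - <<'E'
from h import *
c=cam("top"); s=.7
for n,u,v,z in [("pin",572,288,20),("armL",549,348,20),("armR",578,353,20),("salt",572,262,105),("slicer far L",268,307,39),("slicer far R",291,301,30),("near mid",287,352,60),("spice",264,268,105),("case bottomleft(low)",343,377,35),("caseTL",338,288,35),("caseTR",415,276,130),("caseBR",422,370,130),("jam",197,372,99),("mill",357,236,150),("honey",495,230,94)]:
    print(n,np.round(px2w(c,u*s,v*s,z)))
st=robot.get_state(); print(np.round(R.from_rotvec(st["tool_rot"]).as_matrix(),3))
for P in [[400,0,0]]: print(w2px(c,P))
E
```

```text
pin [ 517. -361.   20.]
armL [ 386. -304.   20.]
armR [ 373. -366.   20.]
salt [ 560. -346.  105.]
slicer far L [491. 308.  39.]
slicer far R [504. 259.  30.]
near mid [390. 264.  60.]
spice [566. 304. 105.]
case bottomleft(low) [334. 146.  35.]
caseTL [529. 154.  35.]
caseTR [535. -15. 130.]
caseBR [340. -23. 130.]
jam [350. 446.  99.]
mill [619. 103. 150.]
honey [ 636. -189.   94.]
[[-0.935  0.354  0.   ]
 [ 0.354  0.935  0.   ]
 [-0.     0.    -1.   ]]
[[286.78463173 242.23019121]]
```

```bash
cat >> h.py <<'E'
def down(yaw):  # tool pointing down, tool y at world yaw (deg)
    y=np.array([np.cos(np.radians(yaw)),np.sin(np.radians(yaw)),0]); z=np.array([0,0,-1.]); return np.c_[np.cross(y,z),y,z]
def pose(Rm,p): T=np.eye(4); T[:3,:3]=Rm; T[:3,3]=p; return T
def cur():
    s=robot.get_state(); return pose(R.from_rotvec(s["tool_rot"]).as_matrix(),s["position"])
def plan(T0,T1,n=None,vmax=45,wmax=8):
    """equal rows (body screw) from T0 to T1"""
    from scipy.linalg import logm,expm
    D=np.linalg.inv(T0)@T1; ang=np.degrees(R.from_matrix(D[:3,:3]).magnitude())
    n=n or int(np.ceil(max(np.linalg.norm(D[:3,3])/vmax,ang/wmax,1)))
    r=expm(np.real(logm(D))/n); rv=R.from_matrix(r[:3,:3]).as_rotvec()
    row=[np.round(rv/(np.pi/3),4).tolist(),np.round(r[:3,3]/300,4).tolist()]
    print(n,"x",row,"end",np.round(T1[:3,3],1)); return T1
E
python3 -c "
from h import *
plan(cur(),pose(down(104.5),[405,262,300]))"
```

```text
9 x [[0.0, 0.0, -0.0652], [-0.077, -0.1238, 0.001]] end [405. 262. 300.]
```

>>> servo_tool --targets '[[[0, 0, -0.065], [-0.077, -0.124, 0], -1], [[0, 0, -0.065], [-0.077, -0.124, 0], -1], [[0, 0, -0.065], [-0.077, -0.124, 0], -1], [[0, 0, -0.065], [-0.077, -0.124, 0], -1], [[0, 0, -0.065], [-0.077, -0.124, 0], -1], [[0, 0, -0.065], [-0.077, -0.124, 0], -1], [[0, 0, -0.065], [-0.077, -0.124, 0], -1], [[0, 0, -0.065], [-0.077, -0.124, 0], -1], [[0, 0, -0.065], [-0.077, -0.124, 0], -1], [[0, 0, 0], [0, 0, 0], -1], [[0, 0, 0], [0, 0, 0], -1]]'

```text
t: 1.8
position: [405.0, 260.6, 302.9]
tool_rot: [-0.388, 3.117, 0.001]
ft_force: [-0.3, 0.8, -0.1]
opening: 91.8
gripper_force: 0.0
```

```bash
python3 - <<'E'
from h import *
c,im=snap("wrist","w1.png"); np.savez("c1.npz",K=c[0],R=c[1],p=c[2])
cv2.imwrite("pics/w1b.png",cv2.resize(im[:,:,::-1],(800,600),interpolation=cv2.INTER_CUBIC)); print(robot.get_state()["position"])
E
```

```text
[404.21802206 261.66341977 302.76784578]
```

View pics/w1b.png

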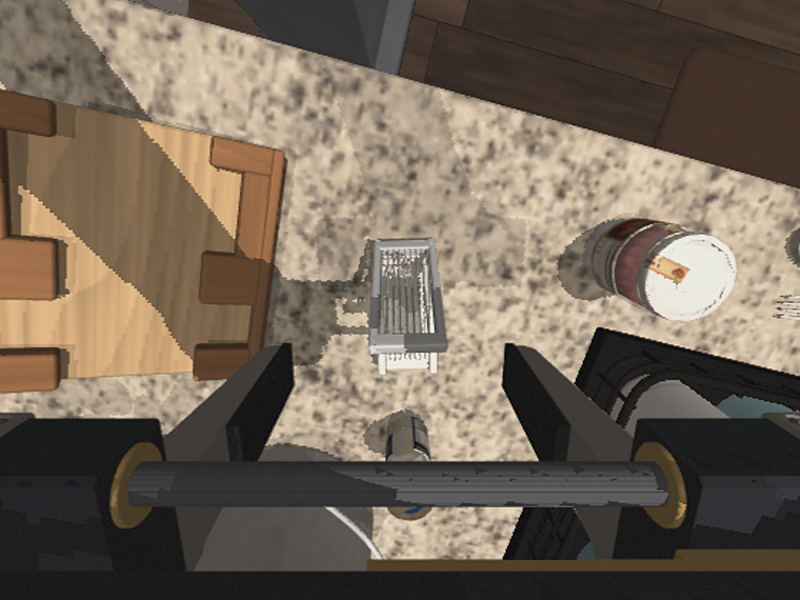

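The wrist view has the robot side up. The slicer's hinge end is at about (403,240), the frame bar at (370–447,350), and the base's far edge at (378–437,371). The spice jar is at (410,460) and the tray's low-end wall runs from (285,150) to (270,345).

```bash
python3 - <<'E'
from h import *
from scipy.optimize import least_squares
f=np.load("c1.npz"); c=(f["K"],f["R"],f["p"]); s=.7
for n,u,v,z in [("hinge",403,240,35),("far edge L",437,371,30),("far edge R",378,373,30),("bar140",408,350,140),("bar100",408,350,100),("tray low near top corner",285,150,34),("tray low far",270,378,34),("jam",690,275,99),("spice",405,425,105)]:
    print(n,np.round(px2w(c,u*s,v*s,z)))
obs=np.array([[371,240],[437,239],[378,373],[437,371],[370,353],[447,349]])*s
def model(x):
    px,py,yaw,th=x; L=[]
    def pt(X,Y,Z): return [px+X*np.cos(yaw)-Y*np.sin(yaw),py+X*np.sin(yaw)+Y*np.cos(yaw),Z]
    # tool x right in image = +y? keep order left..right in image
    h=(-57,31)
    def fr(r,o): return h[0]+r*np.cos(th)-o*np.sin(th),h[1]+r*np.sin(th)+o*np.cos(th)
    xf,zf=fr(118,0)
    # image left = -y
    return np.array([pt(-61,-25,33),pt(-61,25,33),pt(61,-27,30),pt(61,27,30),pt(xf,-25,zf),pt(xf,25,zf)])
for th0 in (1.,1.5,1.8):
  r=least_squares(lambda x:(w2px(c,model(x))-obs).ravel(),[438,268,.25,th0],x_scale=[10,10,.1,.1])
  print(r.x,np.degrees(r.x[2]),r.cost,np.round(r.fun,1))
E
```

```text
hinge [375. 259.  35.]
far edge L [485. 320.  30.]
far edge R [500. 268.  30.]
bar140 [427. 274. 140.]
bar100 [443. 280. 100.]
tray low near top corner [330. 152.  34.]
tray low far [527. 173.  34.]
jam [341. 455.  99.]
spice [500. 292. 105.]
[4.33672665e+02 2.76759927e+02 2.80067901e-01 1.11963295e+00] 16.046708725671817 5.264440758178727 [ 1.9  0.4 -2.2 -0.3  0.1 -0.2 -0.1 -0.1 -0.6 -0.5  0.9  0.6]
[4.33672664e+02 2.76759927e+02 2.80067901e-01 1.11963294e+00] 16.046708705998338 5.264440758178498 [ 1.9  0.4 -2.2 -0.3  0.1 -0.2 -0.1 -0.1 -0.6 -0.5  0.9  0.6]
[4.33672664e+02 2.76759927e+02 2.80067901e-01 1.11963295e+00] 16.04670872016388 5.264440758178672 [ 1.9  0.4 -2.2 -0.3  0.1 -0.2 -0.1 -0.1 -0.6 -0.5  0.9  0.6]
```

```bash
python3 - <<'E'
from h import *
yaw=.28; c0=np.array([433.7,276.8])
def w(X,Z): return np.r_[c0+(X-10)*np.array([np.cos(yaw),np.sin(yaw)]),Z+88]
def fr(r,o,th): return -57+r*np.cos(th)-o*np.sin(th),31+r*np.sin(th)+o*np.cos(th)
D=down(90+np.degrees(yaw))
T=plan(cur(),pose(D,w(*fr(112,30,1.12))))
a=fr(112,30,1.12)
for o,th in [(8,1.12),(8,1.0),(8,.9),(8,.8),(8,.7),(8,.6),(8,.5),(8,.4),(8,.3),(8,.2),(8,.1),(8,0),(5,0)]:
    b=fr(112,o,th); print(round(-(b[0]-a[0])/300,3),round(-(b[1]-a[1])/300,3)); a=b
E
```

```text
2 x [[0.0002, 0.0, -0.0142], [0.0214, 0.0101, 0.1165]] end [390.3 264.3 232.9]
-0.066 0.032
-0.041 0.019
-0.032 0.02
-0.03 0.023
-0.027 0.025
-0.025 0.028
-0.022 0.03
-0.019 0.032
-0.015 0.034
-0.012 0.035
-0.008 0.037
-0.005 0.037
-0.0 0.01
```

>>> servo_tool --targets '[[[0, 0, -0.014], [0.021, 0.01, 0.116], 1], [[0, 0, -0.014], [0.021, 0.01, 0.116], 1], [[0, 0, 0], [0, 0, 0], 1], [[0, 0, 0], [0, 0, 0], 1], [[0, 0, 0], [0, 0, 0], 1], [[0, 0, 0], [0, 0, 0], 1], [[0, 0, 0], [0, 0, 0], 1]]' --squeeze 20

```text
t: 2.55
position: [391.4, 264.2, 234.2]
tool_rot: [-0.438, 3.109, 0.002]
ft_force: [0.1, -0.3, 0.2]
opening: 38.0
gripper_force: 0.0
```

>>> servo_tool --targets '[[[0, 0, 0], [0, 0, 0], 1], [[0, 0, 0], [0, 0, 0], 1], [[0, 0, 0], [0, 0, 0], 1], [[0, 0, 0], [0, 0, 0], 1], [[0, 0, 0], [-0.066, 0.034, 0], 1], [[0, 0, 0], [-0.041, 0, 0.023], 1], [[0, 0, 0], [-0.032, 0, 0.02], 1], [[0, 0, 0], [-0.03, 0, 0.023], 1], [[0, 0, 0], [-0.027, 0, 0.025], 1], [[0, 0, 0], [-0.025, 0, 0.028], 1], [[0, 0, 0], [-0.022, 0, 0.03], 1], [[0, 0, 0], [-0.019, 0, 0.032], 1], [[0, 0, 0], [-0.015, 0, 0.034], 1], [[0, 0, 0], [-0.012, 0, 0.035], 1], [[0, 0, 0], [0, 0, 0], 1]]'

```text
t: 4.05
position: [470.8, 297.1, 156.2]
tool_rot: [0.438, -3.108, 0.002]
ft_force: [0.2, 0.5, -0.0]
opening: 0.1
gripper_force: 0.0
```

>>> servo_tool --targets '[[[0, 0, 0], [-0.004, -0.015, 0.02], 1], [[0, 0, 0], [-0.004, -0.015, 0.02], 1], [[0, 0, 0], [-0.004, 0, 0.03], 1], [[0, 0, 0], [0, 0, 0.023], 1], [[0, 0, 0], [0, 0, 0.012], 1], [[0, 0, 0], [0, 0, 0], 1], [[0, 0, 0], [0, 0, 0], 1]]'

```text
t: 4.75
position: [477.4, 289.7, 127.6]
tool_rot: [0.438, -3.111, 0.001]
ft_force: [-2.1, -3.0, 9.8]
opening: 0.5
gripper_force: 5.3
```

>>> servo_tool --targets '[[[0, 0, 0], [0, 0, -0.1], 1], [[0, 0, 0], [0.06, 0, -0.15], -1], [[0, 0, 0], [0.07, 0, -0.15], -1], [[0, 0, 0], [0.07, 0, -0.13], -1], [[0, 0, 0], [0, 0, 0], -1], [[0, 0, 0], [0, 0, 0], -1], [[0, 0, 0], [0, 0, 0], -1], [[0, 0, 0], [0, 0, 0], -1]]'

```text
t: 5.55
position: [419.5, 273.1, 284.0]
tool_rot: [0.438, -3.109, 0.002]
ft_force: [0.1, -1.2, -0.5]
opening: 54.4
gripper_force: 0.0
```

```bash
python3 - <<'E'
from h import *
c,im=snap("wrist","w2.png"); np.savez("c2.npz",K=c[0],R=c[1],p=c[2])
print(robot.get_state()["position"], imaging.look_for("egg_slicer","wrist")[:2])
# crop upper 300 rows, centre
cv2.imwrite("pics/w2b.png",cv2.resize(im[130:330,180:400,::-1],(660,600),interpolation=cv2.INTER_CUBIC))
E
```

```text
[419.54065253 273.0761803  284.06431549] [{'extent': [252.7, 151.5, 52.9, 112.3], 'conf': 0.71}]
```

View pics/w2b.png

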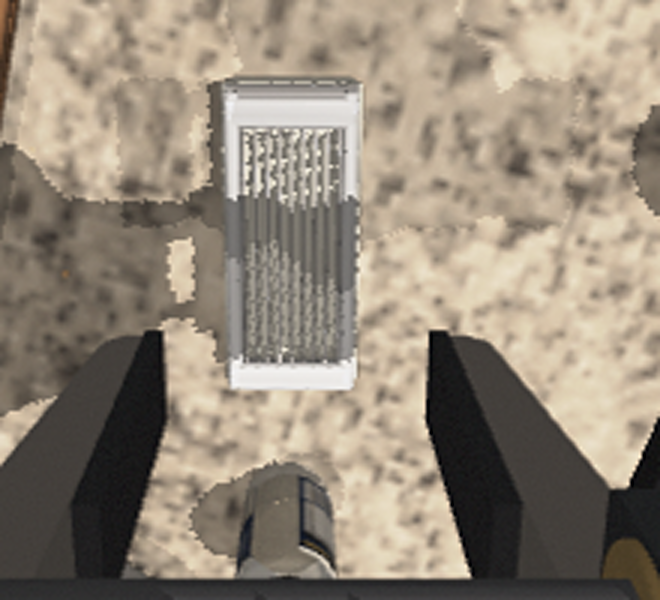

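```bash
python3 - <<'E'
from h import *
f=np.load("c2.npz"); c=(f["K"],f["R"],f["p"])
for n,x,y,z in [("farR",230,388,35),("farL",356,386,35),("nearR",224,82,31),("nearL",360,80,31),("nearR39",228,92,39),("nearL39",358,92,39)]:
    print(n,np.round(px2w(c,180+x/3,130+y/3,z),1))
f=np.load("c1.npz"); c=(f["K"],f["R"],f["p"])
E
```

```text
farR [502.5 270.7  35. ]
farL [487.4 319.7  35. ]
nearR [384.3 236.7  31. ]
nearL [369.6 285.2  31. ]
nearR39 [386.4 239.4  39. ]
nearL39 [373.3 285.   39. ]
```

The frame is shut. The slicer's centre is about (436,278), yaw 16.2°. Next is a look at the case.

```bash
python3 -c "
from h import *
plan(cur(),pose(down(92),[385,60,300]))"
```

```text
5 x [[-0.0003, -0.0004, 0.0468], [0.0485, -0.1359, -0.0104]] end [385.  60. 300.]
```

>>> servo_tool --targets '[[[0, 0, 0.047], [0.048, -0.136, -0.01], -1], [[0, 0, 0.047], [0.048, -0.136, -0.01], -1], [[0, 0, 0.047], [0.048, -0.136, -0.01], -1], [[0, 0, 0.047], [0.048, -0.136, -0.01], -1], [[0, 0, 0.047], [0.048, -0.136, -0.01], -1], [[0, 0, 0], [0, 0, 0], -1], [[0, 0, 0], [0, 0, 0], -1]]'

```text
t: 6.35
position: [385.8, 59.9, 300.4]
tool_rot: [0.051, -3.141, -0.0]
ft_force: [0.4, 1.8, -0.7]
opening: 91.9
gripper_force: 0.0
```

```bash
python3 - <<'E'
from h import *
c,im=snap("wrist","w3.png"); np.savez("c3.npz",K=c[0],R=c[1],p=c[2])
print(robot.get_state()["position"])
cv2.imwrite("pics/w3b.png",cv2.resize(im[:,:,::-1],(800,600),interpolation=cv2.INTER_CUBIC))
E
```

```text
[385.98776566  60.72854404 300.42039311]
```

View pics/w3b.png

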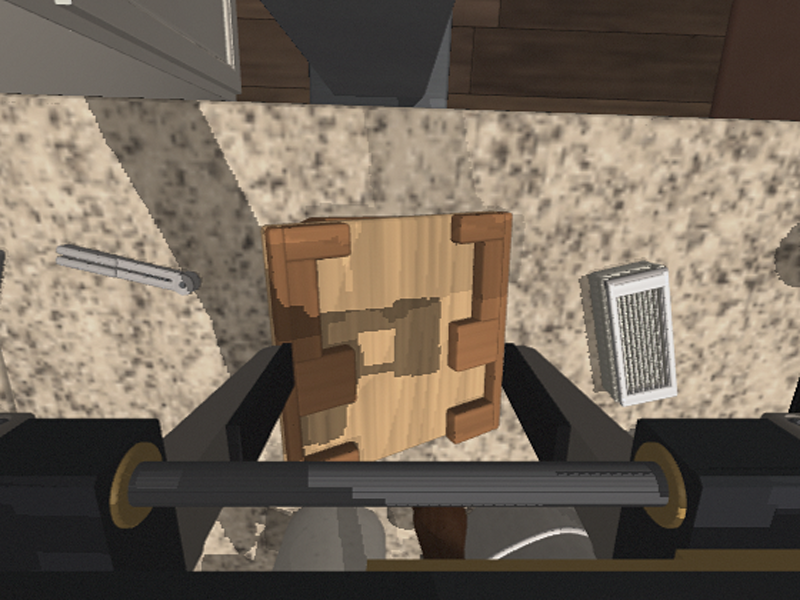

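The wrist view of the case shows its low end on the right, with wall corners at (511,212) and (499,429). The high-near corner is at (263,227), and block corners are at (350,224), (457,243) and similar. The small look-alike is at (125,268).

```bash
python3 - <<'E'
from h import *
from scipy.optimize import least_squares
f=np.load("c3.npz"); c=(f["K"],f["R"],f["p"]); s=.7
P=[(-98,-100,16,511,212),(-98,100,16,499,429),(-45,-100,16,455,214),(-45,-78,16,457,242),(98,-100,16,263,227),(45,-100,16,350,224),(45,-78,16,350,258),(45,-12,16,353,345),(45,30,16,357,402),(-45,-12,16,453,321)]
P=np.array(P,float)
def Rt(yaw,t): # x up-slope heading yaw
    return (R.from_euler('z',yaw)*R.from_euler('y',-t)).as_matrix()
def res(q):
    return (w2px(c,P[:,:3]@Rt(q[2],.5236 if len(q)<4 else q[3]).T+[q[0],q[1],69])-P[:,3:]*s).ravel()
for q0 in ([434,66,-1.53],[434,66,-1.53,.52]):
    r=least_squares(res,q0,loss="soft_l1",x_scale=[10,10,.1,.1][:len(q0)]); print(r.x,np.degrees(r.x[2]),np.round(r.fun.reshape(-1,2),1).tolist())
q=r.x
E
```

```text
[433.67000009  62.66204738  -1.52219148] -87.21514757892288 [[-0.3, -1.1], [-0.6, -1.3], [2.2, 0.1], [0.3, 1.0], [0.7, 0.9], [-2.0, -1.3], [-0.8, -1.5], [0.3, 2.4], [-0.7, -0.3], [1.8, 2.9]]
[433.66745706  62.65696681  -1.52221545   0.52421929] -87.21652085487325 [[-0.4, -1.2], [-0.6, -1.3], [2.2, 0.1], [0.3, 1.0], [0.7, 0.9], [-1.9, -1.3], [-0.8, -1.5], [0.3, 2.4], [-0.7, -0.3], [1.8, 2.9]]
```

```bash
cat >> h.py <<'E'
TR=(R.from_euler('z',-1.5222)*R.from_euler('y',-.5236)).as_matrix(); TP=np.array([433.7,62.7,69.])
def trayp(x,y,z): return TP+TR@np.array([x,y,z],float)
TOOL=np.c_[-TR[:,0],TR[:,1],-TR[:,2]]   # tool y = tray y, tool z = into floor
def lin(T0,T1,vmax=45,wmax=8,g="g",n=None):
    D=R.from_matrix(T0[:3,:3].T@T1[:3,:3]).as_rotvec(); d=T1[:3,3]-T0[:3,3]
    n=n or int(np.ceil(max(np.linalg.norm(d)/vmax,np.degrees(np.linalg.norm(D))/wmax,1))); rr=np.round(D/n/(np.pi/3),3).tolist()
    print(n,"rows; turn",rr)
    print(", ".join(str([rr,np.round((T0[:3,:3]@R.from_rotvec(D*k/n).as_matrix()).T@d/n/300,3).tolist(),g]) for k in range(n)).replace("'g'",g)); return T1
E
python3 -c "
from h import *
T=lin(cur(),pose(down(106.2),[436,278.1,190]),g='-1')
T=lin(T,pose(down(106.2),[436,278.1,92.5]),g='-1')
print(TR,trayp(0,-45,0),trayp(0,50,0))
"
```

```text
6 rows; turn [0.0, -0.0, -0.04]
[[0.0, -0.0, -0.04], [-0.032, 0.12, 0.061], '-1'], [[0.0, -0.0, -0.04], [-0.037, 0.118, 0.061], '-1'], [[0.0, -0.0, -0.04], [-0.042, 0.117, 0.061], '-1'], [[0.0, -0.0, -0.04], [-0.047, 0.115, 0.061], '-1'], [[0.0, -0.0, -0.04], [-0.051, 0.113, 0.061], '-1'], [[0.0, -0.0, -0.04], [-0.056, 0.111, 0.061], '-1']
3 rows; turn [0.0, 0.0, 0.0]
[[0.0, 0.0, 0.0], [0.0, 0.0, 0.108], '-1'], [[0.0, 0.0, 0.0], [0.0, 0.0, 0.108], '-1'], [[0.0, 0.0, 0.0], [0.0, 0.0, 0.108], '-1']
[[ 0.04206906  0.99881943 -0.02428865]
 [-0.86500239  0.0485772   0.49941077]
 [ 0.50000106  0.          0.86602479]] [388.75312561  60.51402593  69.        ] [483.64097154  65.12886008  69.        ]
```

>>> servo_tool --targets '[[[0, 0, -0.04], [-0.032, 0.12, 0.061], -1], [[0, 0, -0.04], [-0.037, 0.118, 0.061], -1], [[0, 0, -0.04], [-0.042, 0.117, 0.061], -1], [[0, 0, -0.04], [-0.047, 0.115, 0.061], -1], [[0, 0, -0.04], [-0.051, 0.113, 0.061], -1], [[0, 0, -0.04], [-0.056, 0.111, 0.061], -1], [[0, 0, 0], [0, 0, 0], -1], [[0, 0, 0], [0, 0, 0], -1]]'

```text
t: 7.2
position: [434.8, 279.4, 189.3]
tool_rot: [0.451, -3.106, 0.002]
ft_force: [0.2, 0.1, -0.2]
opening: 91.9
gripper_force: 0.0
```

```bash
python3 -c "
from h import *
T=lin(cur(),pose(down(106.2),[436,278.1,92.5]),n=3,g='-1')"
```

```text
3 rows; turn [-0.0, -0.001, 0.002]
[[-0.0, -0.001, 0.002], [-0.001, -0.002, 0.108], '-1'], [[-0.0, -0.001, 0.002], [-0.001, -0.002, 0.108], '-1'], [[-0.0, -0.001, 0.002], [-0.001, -0.002, 0.108], '-1']
```

>>> servo_tool --targets '[[[0, 0, 0.001], [-0.001, -0.002, 0.108], -1], [[0, 0, 0.001], [-0.001, -0.002, 0.108], -1], [[0, 0, 0], [-0.001, -0.002, 0.106], -1], [[0, 0, 0], [0, 0, 0], 1], [[0, 0, 0], [0, 0, 0], 1], [[0, 0, 0], [0, 0, 0], 1], [[0, 0, 0], [0, 0, 0], 1], [[0, 0, 0], [0, 0, 0], 1], [[0, 0, 0], [0, 0, 0], 1], [[0, 0, 0], [0, 0, 0], 1]]' --squeeze 35

```text
t: 8.2
position: [437.8, 276.9, 95.6]
tool_rot: [-0.443, 3.108, 0.001]
ft_force: [-0.4, -0.8, 7.6]
opening: 53.6
gripper_force: 35.0
```

>>> servo_tool --targets '[[[0, 0, 0], [0, 0, -0.03], 1], [[0, 0, 0], [0, 0, -0.1], 1], [[0, 0, 0], [0, 0, -0.15], 1], [[0, 0, 0], [0, 0, -0.15], 1], [[0, 0, 0], [0, 0, 0], 1], [[0, 0, 0], [0, 0, 0], 1]]'

```text
t: 8.8
position: [437.1, 276.6, 224.2]
tool_rot: [-0.443, 3.108, 0.002]
ft_force: [-0.5, -0.5, -3.0]
opening: 53.8
gripper_force: 35.0
```

```bash
python3 -c "
from h import *
s=robot.get_state();print(s['position'],s['ft_force'],s['opening'])
T=lin(cur(),pose(TOOL,trayp(0,-45,160)),g='1')"
```

```text
[437.06492089 276.56740995 224.19280241] [-0.53735365 -0.50831626 -3.01386068] 53.78295986484319
14 rows; turn [0.032, -0.025, 0.12]
[[0.032, -0.025, 0.12], [0.021, -0.028, 0.004], '1'], [[0.032, -0.025, 0.12], [0.017, -0.03, 0.004], '1'], [[0.032, -0.025, 0.12], [0.014, -0.032, 0.005], '1'], [[0.032, -0.025, 0.12], [0.01, -0.033, 0.006], '1'], [[0.032, -0.025, 0.12], [0.006, -0.034, 0.007], '1'], [[0.032, -0.025, 0.12], [0.002, -0.034, 0.008], '1'], [[0.032, -0.025, 0.12], [-0.002, -0.034, 0.009], '1'], [[0.032, -0.025, 0.12], [-0.006, -0.033, 0.01], '1'], [[0.032, -0.025, 0.12], [-0.01, -0.031, 0.011], '1'], [[0.032, -0.025, 0.12], [-0.014, -0.03, 0.013], '1'], [[0.032, -0.025, 0.12], [-0.017, -0.027, 0.014], '1'], [[0.032, -0.025, 0.12], [-0.02, -0.024, 0.016], '1'], [[0.032, -0.025, 0.12], [-0.022, -0.021, 0.017], '1'], [[0.032, -0.025, 0.12], [-0.024, -0.018, 0.018], '1']
```

>>> servo_tool --targets '[[[0.032, -0.025, 0.12], [0.021, -0.028, 0.004], 1], [[0.032, -0.025, 0.12], [0.017, -0.03, 0.004], 1], [[0.032, -0.025, 0.12], [0.014, -0.032, 0.005], 1], [[0.032, -0.025, 0.12], [0.01, -0.033, 0.006], 1], [[0.032, -0.025, 0.12], [0.006, -0.034, 0.007], 1], [[0.032, -0.025, 0.12], [0.002, -0.034, 0.008], 1], [[0.032, -0.025, 0.12], [-0.002, -0.034, 0.009], 1], [[0.032, -0.025, 0.12], [-0.006, -0.033, 0.01], 1], [[0.032, -0.025, 0.12], [-0.01, -0.031, 0.011], 1], [[0.032, -0.025, 0.12], [-0.014, -0.03, 0.013], 1], [[0.032, -0.025, 0.12], [-0.017, -0.027, 0.014], 1], [[0.032, -0.025, 0.12], [-0.02, -0.024, 0.016], 1], [[0.032, -0.025, 0.12], [-0.022, -0.021, 0.017], 1], [[0.032, -0.025, 0.12], [-0.024, -0.018, 0.018], 1], [[0, 0, 0], [0, 0, 0], 1], [[0, 0, 0], [0, 0, 0], 1], [[0, 0, 0], [0, 0, 0], 1]]'

```text
t: 10.5
position: [384.6, 140.3, 206.1]
tool_rot: [1.876, 1.976, -0.502]
ft_force: [-0.8, 0.6, -2.1]
opening: 53.9
gripper_force: 35.0
```

```bash
python3 -c "
from h import *
def show():
    T=cur(); e=R.from_matrix(TOOL.T@T[:3,:3]).as_rotvec(degrees=True); print('tray xyz',TR.T@(T[:3,3]-TP),'rot err deg',e)
show(); s=robot.get_state(); print(s['opening'],s['qpos'])
c,im=snap('wrist','w4.png'); cv2.imwrite('pics/w4b.png',cv2.resize(im[:,:,::-1],(800,600)))
T=lin(cur(),pose(TOOL,trayp(0,-45,108)),g='1',n=3)"
```

```text
tray xyz [ -0.66175963 -45.22753703 158.69024788] rot err deg [ 0.10841034  0.26739185 -0.21971013]
53.91221909693744 [-1.19845156  0.39243934  0.62714255  2.18832776  0.27135433  0.92258483
 -0.72132432]
3 rows; turn [-0.001, -0.002, 0.001]
[[-0.001, -0.002, 0.001], [-0.001, 0.0, 0.056], '1'], [[-0.001, -0.002, 0.001], [-0.001, 0.0, 0.056], '1'], [[-0.001, -0.002, 0.001], [-0.001, 0.0, 0.056], '1']
```

View pics/w4b.png

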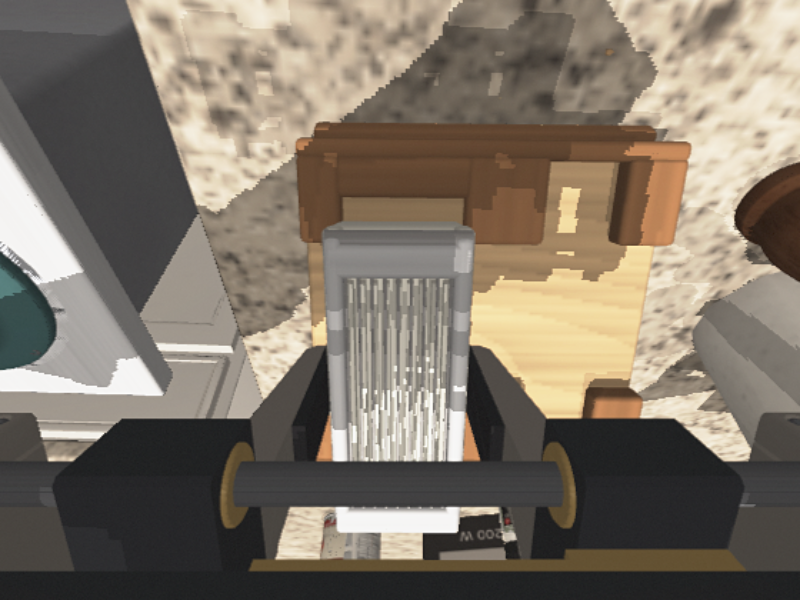

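The slicer is held level over the wide bay, centred at about column 402 against 403 for the bay.

>>> servo_tool --targets '[[[0, -0.002, 0.001], [-0.001, 0, 0.056], 1], [[0, -0.002, 0.001], [-0.001, 0, 0.056], 1], [[0, 0, 0], [-0.001, 0, 0.056], 1], [[0, 0, 0], [0, 0, 0.015], 1], [[0, 0, 0], [0, 0, 0.012], 1], [[0, 0, 0], [0, 0, 0.01], 1], [[0, 0, 0], [0, 0, 0], 1], [[0, 0, 0], [0, 0, 0], 1]]'

```text
t: 11.35
position: [386.4, 109.1, 153.8]
tool_rot: [1.877, 1.968, -0.503]
ft_force: [0.8, 0.5, -2.7]
opening: 53.8
gripper_force: 35.0
```

```bash
cat >> h.py <<'E'
def show():
    T=cur(); s=robot.get_state(); e=R.from_matrix(TOOL.T@T[:3,:3]).as_rotvec(degrees=True); print('tray xyz',np.round(TR.T@(T[:3,3]-TP),1),'rot err deg',np.round(e,2),'F tray',np.round(TR.T@s['ft_force'],1),round(s['opening'],1),s['gripper_force'],s['t'])
E
python3 -c "
from h import *
show()"
```

```text
tray xyz [  0.3 -45.   97.8] rot err deg [0.09 0.06 0.05] F tray [-1.8  0.8 -2.1] 53.8 34.99056950211525 11.35
```

>>> servo_tool --targets '[[[0, 0, 0], [0, 0, 0.006], 1], [[0, 0, 0], [0, 0, 0.006], 1], [[0, 0, 0], [0, 0, 0], 1], [[0, 0, 0], [0, 0, 0], 1]]'

```text
t: 11.75
position: [386.7, 108.0, 151.8]
tool_rot: [1.878, 1.968, -0.504]
ft_force: [-4.7, 7.1, 20.8]
opening: 53.8
gripper_force: 35.0
```

```bash
python3 -c "
from h import *
show()"
```

```text
tray xyz [  0.3 -44.8  95.5] rot err deg [0.13 0.03 0.05] F tray [ 4.1 -4.4 21.7] 53.8 34.998639822006226 11.75
```

>>> servo_tool --targets '[[[0, 0, 0], [0, 0, -0.002], 1], [[0, 0, 0], [0, 0, 0], 1], [[0, 0, 0], [0, 0, 0], -0.1], [[0, 0, 0], [0, 0, 0], -0.4], [[0, 0, 0], [0, 0, 0], -0.8], [[0, 0, 0], [0, 0, 0], -0.8], [[0, 0, 0], [0, 0, 0], -0.8], [[0, 0, 0], [0, 0, 0], -0.8], [[0, 0, 0], [0, 0, -0.05], -0.8], [[0, 0, 0], [0, 0, -0.1], -0.8], [[0, 0, 0], [0, 0, -0.16], -1], [[0, 0, 0], [0, 0, -0.16], -1]]'

```text
t: 12.95
position: [382.7, 177.7, 274.4]
tool_rot: [1.878, 1.967, -0.507]
ft_force: [0.9, 1.1, -0.1]
opening: 91.9
gripper_force: 0.0
```

```bash
python3 -c "
from h import *
show()
c,im=snap('wrist','w5.png'); cv2.imwrite('pics/w5b.png',cv2.resize(im[:,:,::-1],(800,600)))
y=-170
T=lin(cur(),pose(down(-40),[450,-100,320]),g='-1')
T=lin(T,pose(down(-85),[420,-330,290]),g='-1')
"
```

```text
tray xyz [  1.1 -45.4 236.5] rot err deg [ 0.21 -0.06  0.07] F tray [-0.9  0.9  0.5] 91.9 0.0 12.95
7 rows; turn [0.027, 0.067, 0.1]
[[0.027, 0.067, 0.1], [-0.128, 0.024, 0.05], '-1'], [[0.027, 0.067, 0.1], [-0.128, 0.039, 0.041], '-1'], [[0.027, 0.067, 0.1], [-0.126, 0.053, 0.03], '-1'], [[0.027, 0.067, 0.1], [-0.121, 0.067, 0.02], '-1'], [[0.027, 0.067, 0.1], [-0.114, 0.079, 0.01], '-1'], [[0.027, 0.067, 0.1], [-0.106, 0.091, -0.0], '-1'], [[0.027, 0.067, 0.1], [-0.095, 0.101, -0.01], '-1']
6 rows; turn [0.0, 0.0, 0.125]
[[0.0, 0.0, 0.125], [-0.109, 0.069, 0.017], '-1'], [[0.0, 0.0, 0.125], [-0.099, 0.083, 0.017], '-1'], [[0.0, 0.0, 0.125], [-0.087, 0.095, 0.017], '-1'], [[0.0, 0.0, 0.125], [-0.074, 0.106, 0.017], '-1'], [[0.0, 0.0, 0.125], [-0.059, 0.114, 0.017], '-1'], [[0.0, 0.0, 0.125], [-0.044, 0.121, 0.017], '-1']
```

View pics/w5b.png

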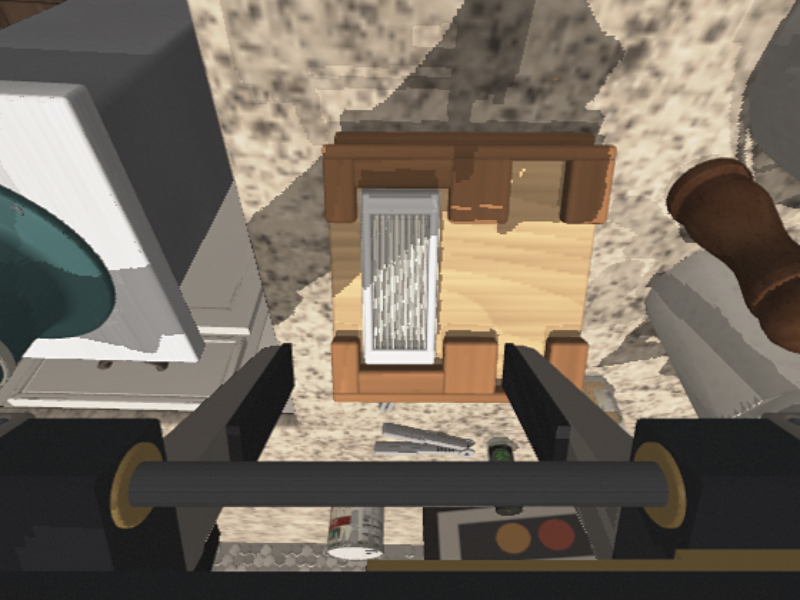

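The slicer lies flat and centred in the wide bay. Now the nutcracker.

>>> servo_tool --targets '[[[0.027, 0.067, 0.1], [-0.128, 0.024, 0.05], -1], [[0.027, 0.067, 0.1], [-0.128, 0.039, 0.041], -1], [[0.027, 0.067, 0.1], [-0.126, 0.053, 0.03], -1], [[0.027, 0.067, 0.1], [-0.121, 0.067, 0.02], -1], [[0.027, 0.067, 0.1], [-0.114, 0.079, 0.01], -1], [[0.027, 0.067, 0.1], [-0.106, 0.091, 0], -1], [[0.027, 0.067, 0.1], [-0.095, 0.101, -0.01], -1], [[0, 0, 0.125], [-0.109, 0.069, 0.017], -1], [[0, 0, 0.125], [-0.099, 0.083, 0.017], -1], [[0, 0, 0.125], [-0.087, 0.095, 0.017], -1], [[0, 0, 0.125], [-0.074, 0.106, 0.017], -1], [[0, 0, 0.125], [-0.059, 0.114, 0.017], -1], [[0, 0, 0.125], [-0.02, 0.121, 0.017], -1], [[0, 0, 0], [0, 0, 0], -1], [[0, 0, 0], [0, 0, 0], -1]]'

```text
t: 14.5
position: [421.2, -334.4, 285.8]
tool_rot: [3.133, 0.125, -0.011]
ft_force: [-0.6, 0.2, 0.4]
opening: 91.7
gripper_force: 0.0
```

```bash
python3 - <<'E'
from h import *
print(robot.get_state()["position"],robot.get_state()["tool_rot"],robot.get_state()["qpos"])
c,im=snap('wrist','w6.png'); np.savez("c6.npz",K=c[0],R=c[1],p=c[2])
cv2.imwrite('pics/w6b.png',cv2.resize(im[:,:,::-1],(800,600),interpolation=cv2.INTER_CUBIC))
E
```

```text
[ 421.24824509 -334.37613569  285.78841295] [ 3.13312854  0.12515348 -0.01136275] [-0.22757317  0.4632174   1.08262236  1.94271883 -0.46968769  1.02143615
 -0.42421114]
```

View pics/w6b.png

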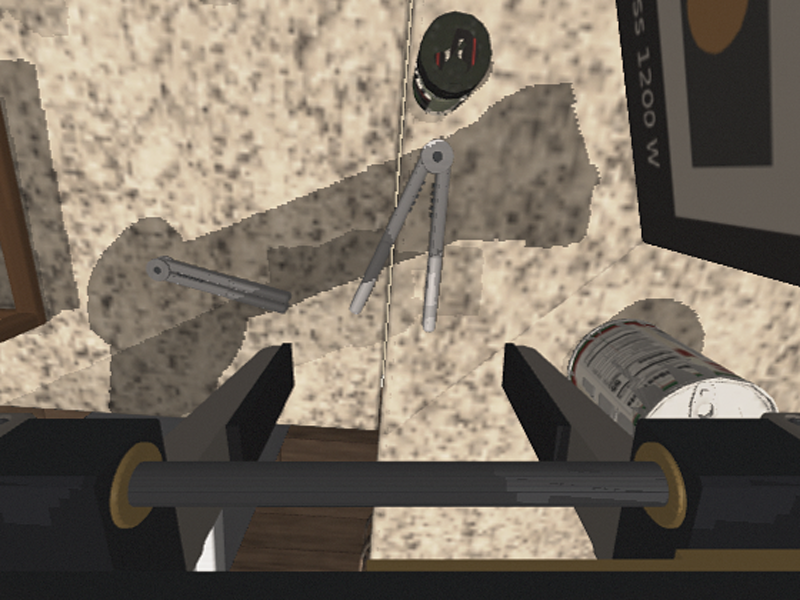

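The pin shows at (437,157). The moving (+y) arm ends at (356,310), the fixed arm at (429,326), and the salt jar stands at (453,50).

```bash
python3 - <<'E'
from h import *
f=np.load("c6.npz"); c=(f["K"],f["R"],f["p"]); s=.7
g=lambda u,v,z:px2w(c,u*s,v*s,z)
pin=g(437,157,20); ml=g(356,310,18); fl=g(429,326,18)
print(pin,ml,fl,np.linalg.norm(fl-pin),np.linalg.norm(ml-pin), "salt top",g(455,48,105))
# centreline of fixed arm passes pin-local y=-6.5 -> free end at (-77,-6.5), pin (70,0)
a=np.arctan2(*(pin-fl)[[1,0]])-np.arctan2(6.5,147); b=np.arctan2(*(pin-ml)[[1,0]])+np.arctan2(6.5,147)
print("yaw",np.degrees(a),"arm open",a-b,np.degrees(b))
o=pin[:2]-70*np.array([np.cos(a),np.sin(a)]); print("origin",o)
E
```

```text
[ 513.47738303 -358.10977516   20.        ] [ 382.87299457 -301.65778812   18.        ] [ 373.09336247 -366.24804001   18.        ] 140.63393823398985 142.2966377883429 salt top [ 567.31246634 -354.17113804  105.        ]
yaw 0.7859682608359879 arm open 0.3775128789480174 -20.843926414718553
origin [ 443.48396909 -359.06998642]
```

```bash
python3 -c "
from h import *
T=lin(cur(),pose(down(-100),[444.6,-346,130]),g='-1')"
```

```text
4 rows; turn [0.001, 0.001, 0.061]
[[0.001, 0.001, 0.061], [0.019, 0.011, 0.13], '-1'], [[0.001, 0.001, 0.061], [0.019, 0.01, 0.13], '-1'], [[0.001, 0.001, 0.061], [0.02, 0.009, 0.13], '-1'], [[0.001, 0.001, 0.061], [0.02, 0.008, 0.13], '-1']
```

>>> servo_tool --targets '[[[0.001, 0.001, 0.061], [0.019, 0.011, 0.13], -1], [[0.001, 0.001, 0.061], [0.019, 0.01, 0.13], -1], [[0.001, 0.001, 0.061], [0.02, 0.009, 0.13], -1], [[0.001, 0.001, 0.061], [0.02, 0.008, 0.13], -1], [[0, 0, 0], [0, 0, 0], -1], [[0, 0, 0], [0, 0, 0], -1]]'

```text
t: 15.15
position: [445.0, -345.4, 130.9]
tool_rot: [3.128, -0.269, -0.002]
ft_force: [-0.3, -0.6, 0.4]
opening: 91.7
gripper_force: 0.0
```

```bash
python3 -c "
from h import *
T=lin(cur(),pose(down(-100),[444.6,-346,92]),g='-1',n=3)
f=np.load('c6.npz')"
```

```text
3 rows; turn [0.001, 0.0, 0.001]
[[0.001, 0.0, 0.001], [-0.0, 0.001, 0.043], '-1'], [[0.001, 0.0, 0.001], [-0.0, 0.001, 0.043], '-1'], [[0.001, 0.0, 0.001], [-0.0, 0.001, 0.043], '-1']
```

>>> servo_tool --targets '[[[0, 0, 0], [0, 0, 0.043], -1], [[0, 0, 0], [0, 0, 0.043], -1], [[0, 0, 0], [0, 0, 0.042], -1], [[0, 0, 0], [0, 0, 0], -1], [[0, 0, 0], [0, 0, 0], -1]]' --squeeze 15

```text
t: 15.65
position: [444.5, -346.6, 91.8]
tool_rot: [3.127, -0.274, -0.001]
ft_force: [-0.1, -0.1, 0.7]
opening: 92.3
gripper_force: 0.0
```

>>> servo_tool --targets '[[[0, 0, 0], [0, 0, 0], 0.2], [[0, 0, 0], [0, 0, 0], 0.4], [[0, 0, 0], [0, 0, 0], 1], [[0, 0, 0], [0, 0, 0], 1], [[0, 0, 0], [0, 0, 0], 1], [[0, 0, 0], [0, 0, 0], 1], [[0, 0, 0], [0, 0, 0], 1], [[0, 0, 0], [0, 0, 0], 1], [[0, 0, 0], [0, 0, 0], 1], [[0, 0, 0], [0, 0, 0], 1], [[0, 0, 0], [0, 0, 0], 1], [[0, 0, 0], [0, 0, 0], 1]]' --squeeze 15

```text
t: 16.85
position: [444.6, -346.6, 92.0]
tool_rot: [3.127, -0.274, -0.001]
ft_force: [-0.6, -1.2, 1.6]
opening: 24.2
gripper_force: 14.9
```

>>> servo_tool --targets '[[[0, 0, 0], [0, 0, 0], 1], [[0, 0, 0], [0, 0, 0], 1], [[0, 0, 0], [0, 0, -0.03], 1], [[0, 0, 0], [0, 0, -0.1], 1], [[0, 0, 0], [0, 0, -0.15], 1], [[0, 0, 0], [0, 0, -0.15], 1], [[0, 0, 0], [0, 0, -0.1], 1], [[0, 0, 0], [0, 0, 0], 1], [[0, 0, 0], [0, 0, 0], 1]]' --squeeze 35

```text
t: 17.75
position: [445.0, -345.2, 250.9]
tool_rot: [3.129, -0.273, 0.0]
ft_force: [-0.4, -0.1, -1.7]
opening: 23.0
gripper_force: 34.9
```

```bash
python3 -c "
from h import *
s=robot.get_state();print(s['position'],s['ft_force'],s['opening'],s['qpos'])
T=lin(cur(),pose(down(-50),[440,-130,270]),g='1')
T=lin(T,pose(TOOL,trayp(0,50,165)),g='1')"
```

```text
[ 444.99675459 -345.22227294  250.91803984] [-0.43788774 -0.10928148 -1.70891287] 23.04901257865879 [-0.1851003   0.58105737  1.0688915   1.91431397 -0.60305884  1.01109321
 -0.58973809]
7 rows; turn [0.0, 0.0, -0.119]
[[0.0, 0.0, -0.119], [-0.02, -0.101, -0.009], '1'], [[0.0, 0.0, -0.119], [-0.007, -0.102, -0.009], '1'], [[0.0, 0.0, -0.119], [0.005, -0.102, -0.009], '1'], [[0.0, 0.0, -0.119], [0.018, -0.101, -0.009], '1'], [[0.0, 0.0, -0.119], [0.03, -0.098, -0.009], '1'], [[0.0, 0.0, -0.119], [0.042, -0.093, -0.009], '1'], [[0.0, 0.0, -0.119], [0.054, -0.087, -0.009], '1']
8 rows; turn [-0.029, -0.058, -0.107]
[[-0.029, -0.058, -0.107], [0.087, -0.078, 0.024], '1'], [[-0.029, -0.058, -0.107], [0.096, -0.068, 0.016], '1'], [[-0.029, -0.058, -0.107], [0.104, -0.057, 0.008], '1'], [[-0.029, -0.058, -0.107], [0.11, -0.045, 0.0], '1'], [[-0.029, -0.058, -0.107], [0.114, -0.033, -0.008], '1'], [[-0.029, -0.058, -0.107], [0.117, -0.019, -0.015], '1'], [[-0.029, -0.058, -0.107], [0.117, -0.006, -0.023], '1'], [[-0.029, -0.058, -0.107], [0.115, 0.008, -0.03], '1']
```

>>> servo_tool --targets '[[[0, 0, -0.119], [-0.02, -0.101, -0.018], 1], [[0, 0, -0.119], [-0.007, -0.102, -0.018], 1], [[0, 0, -0.119], [0.005, -0.102, -0.018], 1], [[0, 0, -0.119], [0.018, -0.101, -0.018], 1], [[0, 0, -0.119], [0.03, -0.098, -0.018], 1], [[0, 0, -0.119], [0.042, -0.093, -0.018], 1], [[0, 0, -0.119], [0.054, -0.087, -0.018], 1], [[-0.029, -0.058, -0.107], [0.087, -0.078, 0.024], 1], [[-0.029, -0.058, -0.107], [0.096, -0.068, 0.016], 1], [[-0.029, -0.058, -0.107], [0.104, -0.057, 0.008], 1], [[-0.029, -0.058, -0.107], [0.11, -0.045, 0], 1], [[-0.029, -0.058, -0.107], [0.114, -0.033, -0.008], 1], [[-0.029, -0.058, -0.107], [0.117, -0.019, -0.015], 1], [[-0.029, -0.058, -0.107], [0.117, -0.006, -0.023], 1], [[-0.029, -0.058, -0.107], [0.115, 0.008, -0.03], 1], [[0, 0, 0], [0, 0, 0], 1], [[0, 0, 0], [0, 0, 0], 1], [[0, 0, 0], [0, 0, 0], 1]]'

```text
t: 19.55
position: [479.2, 144.5, 229.2]
tool_rot: [1.878, 1.961, -0.508]
ft_force: [-0.4, -0.1, -1.2]
opening: 23.0
gripper_force: 34.9
```

```bash
python3 -c "
from h import *
show()
c,im=snap('wrist','w7.png'); np.savez('c7.npz',K=c[0],R=c[1],p=c[2])
cv2.imwrite('pics/w7b.png',cv2.resize(im[:,:,::-1],(800,600)))
T=lin(cur(),pose(TOOL,trayp(0,50,140)),g='1')"
```

```text
tray xyz [ 11.2  49.5 178.5] rot err deg [ 0.16 -0.25  0.27] F tray [-0.5 -0.4 -1.1] 23.0 34.909783490002155 19.55
1 rows; turn [-0.003, 0.004, -0.005]
[[-0.003, 0.004, -0.005], [0.039, 0.001, 0.129], '1']
```

View pics/w7b.png

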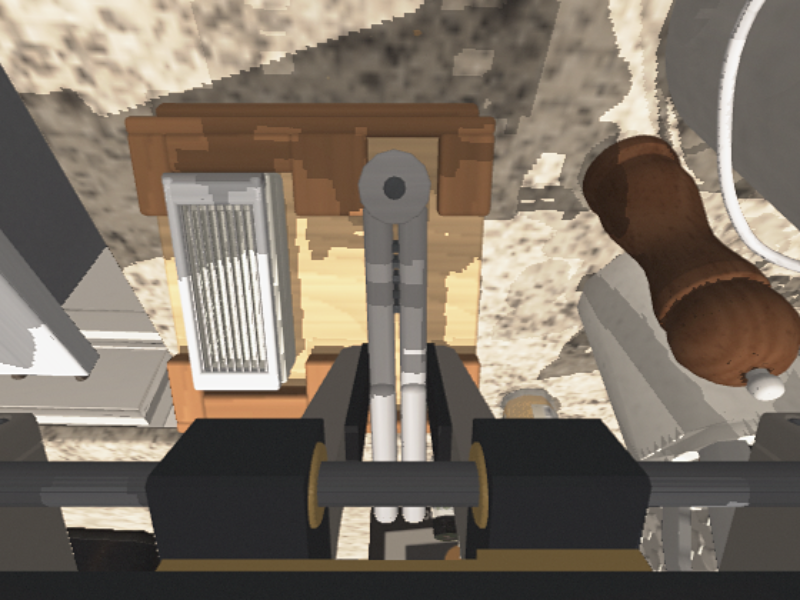

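The nutcracker is folded with its pin at (394,187), over the narrow bay. The slicer is still in place.

```bash
python3 - <<'E'
from h import *
c=imaging.camera_info("wrist"); K=np.array(c["K"]);T=np.array(c["T_tool_cam"])
for n,u,v,z in [("pin",394,187,72),("pin tip edge",394,152,72),("ends",399,519,74),("end R",425,519,74),("end L",374,519,74)]:
    d=T[:3,:3]@np.linalg.inv(K)@np.array([u*.7,v*.7,1]); p=T[:3,3]+d*(z-T[2,3])/d[2]; print(n,np.round(p,1))
E
```

```text
pin [76.4 -2.4 72. ]
pin tip edge [88.1 -2.3 72. ]
ends [-69.3  -0.4  74. ]
end R [-69.3  11.3  74. ]
end L [-69.3 -11.8  74. ]
```

```bash
python3 -c "
from h import *
T=lin(cur(),pose(TOOL,trayp(8,51,103)),g='1',n=4)"
```

```text
4 rows; turn [-0.001, 0.001, -0.001]
[[-0.001, 0.001, -0.001], [0.003, 0.001, 0.063], '1'], [[-0.001, 0.001, -0.001], [0.003, 0.001, 0.063], '1'], [[-0.001, 0.001, -0.001], [0.003, 0.001, 0.063], '1'], [[-0.001, 0.001, -0.001], [0.003, 0.001, 0.063], '1']
```

>>> servo_tool --targets '[[[0, 0.001, -0.001], [0.003, 0.001, 0.063], 1], [[0, 0.001, -0.001], [0.003, 0.001, 0.063], 1], [[0, 0.001, -0.001], [0.003, 0.001, 0.063], 1], [[0, 0, 0], [0.003, 0.001, 0.063], 1], [[0, 0, 0], [0, 0, 0], 1], [[0, 0, 0], [0, 0, 0], 1]]'

```text
t: 20.2
position: [482.9, 110.3, 163.1]
tool_rot: [1.878, 1.966, -0.503]
ft_force: [0.7, 0.2, -2.1]
opening: 23.1
gripper_force: 34.9
```

```bash
python3 -c "
from h import *
show()"
```

```text
tray xyz [  8.   51.4 104.1] rot err deg [ 0.07 -0.01  0.13] F tray [-1.2  0.8 -1.7] 23.1 34.9098554905504 20.2
```

>>> servo_tool --targets '[[[0, 0, 0], [0, 0, 0.015], 1], [[0, 0, 0], [0, 0, 0.01], 1], [[0, 0, 0], [0, 0, 0.01], 1], [[0, 0, 0], [0, 0, 0], 1], [[0, 0, 0], [0, 0, 0], 1]]'

```text
t: 20.7
position: [483.1, 106.0, 153.6]
tool_rot: [1.875, 1.968, -0.503]
ft_force: [0.1, 0.6, -1.5]
opening: 23.3
gripper_force: 34.9
```

```bash
python3 -c "
from h import *
show()"
```

```text
tray xyz [ 6.9 51.4 93.7] rot err deg [ 0.01 -0.01  0.01] F tray [-1.3  0.1 -1.1] 23.3 34.90980620495975 20.7
```

>>> servo_tool --targets '[[[0, 0, 0], [0, 0, 0.006], 1], [[0, 0, 0], [0, 0, 0.005], 1], [[0, 0, 0], [0, 0, 0], 1], [[0, 0, 0], [0, 0, 0], 1]]'

```text
t: 21.1
position: [483.4, 105.3, 152.1]
tool_rot: [1.875, 1.969, -0.503]
ft_force: [-6.1, 6.0, 16.6]
opening: 23.3
gripper_force: 34.9
```

```bash
python3 -c "
from h import *
show()"
```

```text
tray xyz [ 6.8 51.7 92. ] rot err deg [ 0.02  0.02 -0.01] F tray [ 2.8 -5.8 17.5] 23.3 34.89427330903709 21.1
```

>>> servo_tool --targets '[[[0, 0, 0], [0, 0, -0.001], 1], [[0, 0, 0], [0, 0, 0], 1], [[0, 0, 0], [0, 0, 0], 0.4], [[0, 0, 0], [0, 0, 0], 0.2], [[0, 0, 0], [0, 0, 0], 0], [[0, 0, 0], [0, 0, 0], 0], [[0, 0, 0], [0, 0, 0], 0], [[0, 0, 0], [0, 0, 0], 0], [[0, 0, 0], [0, 0, -0.05], 0], [[0, 0, 0], [0, 0, -0.1], 0], [[0, 0, 0], [0, 0, -0.16], 0], [[0, 0, 0], [0, 0, -0.16], -1], [[0, 0, 0], [0, 0, 0], -1], [[0, 0, 0], [0, 0, 0], -1]]'

```text
t: 22.5
position: [479.7, 175.5, 273.4]
tool_rot: [1.875, 1.969, -0.5]
ft_force: [0.9, -0.6, -1.0]
opening: 67.9
gripper_force: 0.0
```

```bash
python3 -c "
from h import *
show()
c,im=snap('wrist','w8.png')
cv2.imwrite('pics/w8b.png',cv2.resize(im[:,:,::-1],(800,600)))"
```

```text
tray xyz [  6.6  51.4 232.3] rot err deg [-0.06  0.07 -0.02] F tray [ 0.   0.8 -1.2] 67.9 0.0 22.5
```

View pics/w8b.png

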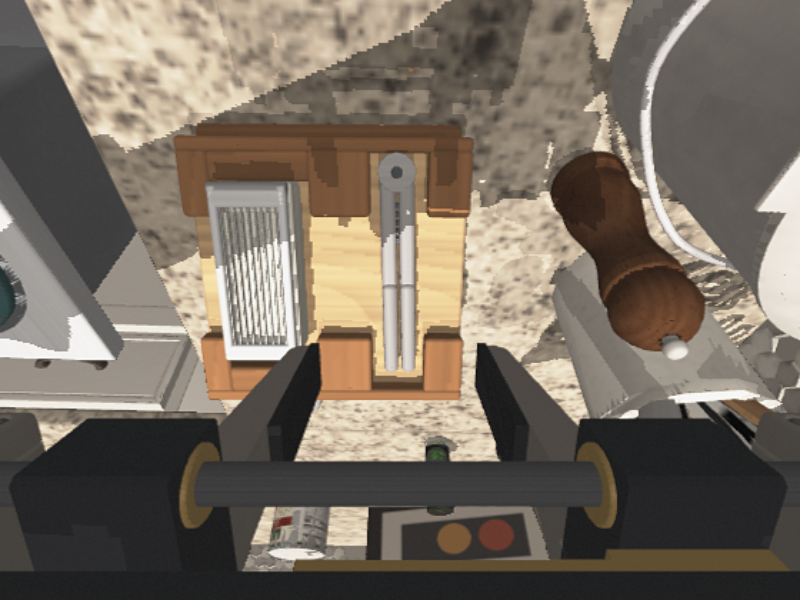

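Both tools lie in their bays, folded and lengthwise, with the nutcracker's pin at (396,172). Nothing touches the robot, so I am handing in.

```bash
python3 -c "
from rig import robot
print(robot.sign_off())"
```

```text
the job is handed in; nothing more can be done
None
```

The folded nutcracker lies in the narrow bay and the shut egg slicer in the wide bay; each was seated on the sloping floor before release, the job was handed in at about 22.5 s, and the judge's verdict was not shown.

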